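# Sound the blind hole and lay out the pin that fits it

## Task

Take the depth rod out of its stand, feel down to the bottom of the casting's blind hole with it, and stand it back in its stand. Then take from the blue rack the one pin that is as long as the hole is deep, and lay it gently between the two rollers of the green bed, about midway along and without setting the rollers spinning. Leave the other two pins in the rack and do not disturb the other things on the table.

Things in the scene. Friction and masses are not known exactly. Their poses are not given: they have to be found in the camera images.
- casting: fixed grey aluminium casting, a block 44 (x) x 140 (y) x 60 (z) mm with a bolted ear 12 to 19 mm high at either y end (196 mm long over the ears); origin at the centre of its underside. One round blind hole, 18 mm across, goes straight down in the middle of its top face. The hole is 20, 35 or 50 mm deep (it differs from one time to the next, cannot be told from the outside, and is to be felt with the rod); its floor is flat and rigid
- hole_mouth (a point): centre of the hole's mouth, in the plane of the casting's top face, 60 mm above the table; z up
- depth_rod: loose upright depth rod, 70 to 120 g: an orange grip with black rings, 18 mm across and 40 mm tall, on a steel collar 26 mm across and 5 mm thick; below the collar a steel shank 8 mm across and 70 mm long with a rounded tip, and thin black rings 10 mm apart. Origin at the centre of the collar's underside: the grip is from 5 to 45 mm above the origin, the tip 70 mm below; z runs up the rod. It starts standing in its stand, collar on the stand's top
- rod_tip (a point): the tip of the depth rod's shank
- rod_stand: fixed grey block 50 x 50 x 72 mm (z) on a black foot 70 x 70 x 8 mm, with a vertical hole 14 mm across right through its middle, for the depth rod; origin at the centre of its underside
- stand_top (a point): centre of the stand's hole in the plane of its top, 72 mm above the table; the depth rod's origin is here when it stands fully home
- pin_rack: fixed blue rack 80 (x) x 156 (y) mm; three pairs of black ribs along x, rib tops 28 mm above the table, pairs at y = -50, 0 and +50 mm, one pin lying in the valley of each; nothing else rises above the ribs. Origin at the centre of its underside
- pin_short: loose brass-coloured round pin, 16 mm across, 20 mm long, 40 to 65 g; origin at its centre, x along its axis. Lies in the rack with its centre 33 mm above the table (5 mm above the rib tops). Which pin lies in which valley varies
- pin_medium: the same in bright steel, 16 mm across, 35 mm long, 50 to 85 g
- pin_long: the same in dark steel, 16 mm across, 50 mm long, 65 to 105 g
- roller_bed: fixed green bed 104 (x) x 60 (y) mm with two parallel steel rollers along x, 12 mm across, 78 mm long, centres 18 mm apart and 26 mm above the table (tops at 32 mm); low end plates 28 mm high, 80 mm apart. Origin at the centre of its underside
- cradle (a point): where the centre of a pin should come: midway along the rollers, 37 mm above the table (a pin resting on both rollers has its axis here, 5 mm above the roller tops); x along the rollers
- roller_left (a joint): turn of the +y roller, rad, 0 at the start; it turns freely
- roller_right (a joint): turn of the -y roller, rad, 0 at the start; it turns freely
- disc: bystander: loose flat white metal disc, 66 mm across, 10 mm thick; origin at the centre of its underside
- threadlocker: bystander: loose upright red bottle with a blue nozzle cap, 19 x 32 x 93 mm; origin under its middle
- carton: bystander: loose open brown and white carton, 42 x 48 x 57 mm; origin under it
- nozzle_cap: bystander: loose upright white cap, 20 mm across, 40 mm tall; origin under its middle
- screwdriver: bystander: loose orange and black screwdriver, 185 mm long, 30 mm high, lying along its y; origin under its middle

How it is judged:
By the outcome, as a careful person would: the job done as asked, in the order asked, and still so for the second after the job is handed in, with the robot touching nothing.
It also fails if it takes over 58 s, if anything falls off the work surface, if the arm or the gripper's body presses on something with over 40 N, if the wrist force passes 120 N, or if a joint passes its speed limit or range.

## Robot

A 6-joint arm with a two-finger parallel gripper is mounted at the origin on a cart in front of the work surface, level with it; the furniture and walls round the work are solid. World frame = base frame: x ahead of the robot, y to its left, z up, the work surface at z = 0. Lengths are in mm, angles in rad, forces in N, time in s.
With the tool pointing down it reaches from about 350 to 975 mm from the base axis. Payload 7.1 kg.
Tool frame: the origin (TCP) lies at the very end of the fingers, on their centre line; the grasp point (between the pads) lies ctrl.hold_point_z behind it (ctrl.hold_point_z is the distance from the TCP to the grasp point, in mm); z points along the fingers, y is the line along which they close (so a half turn about z gives the same grasp; the last joint's range is limited). The gripper opens to 88 mm and grips with 3 to 60 N. Pads are 20 mm wide; open, the fingers measure 115 mm over their backs; the gripper's body (75 mm by 178 mm) begins 61 mm behind the grasp point.
Start: joints at [1.16, 0.423, 1.63, -0, 1.089, -0.019], TCP at [238.626, 577.635, 222.675] pointing down, gripper open.
Joint ranges: [-3, 3], [-0.9, 2.11], [0.09, 2.58], [-1.31, 4.45], [0.11, 2.69], [-2.54, 2.54]. Speed limits (rad/s): [2.39, 2.39, 3.01, 3.14, 3.14, 3.14].

## Interface

Orientations are given as a rotation vector (axis times angle).
In Python, from workcell import ctrl gives the robot as it stands. The module is installed in compiled form; this text tells all that it offers.
- The arm moves only by the shell command python3 -m creep 'ROWS'. ROWS is JSON, a list of rows, each an object with "translation": the shift along the tool's x, y, z in mm, a list of three; "angular": the turn, a rotation vector about the tool's x, y, z in rad, a list of three; "jaw": the opening, from 0 (shut) to 1 (fully open). A call has exactly 8 rows; each row is the pose to reach, as a shift and turn from the pose commanded when the call began, along the tool's axes at that moment; what a row does not reach only later rows make up. A row lasts 1/8 s, in which the tool goes at most 62.5 mm and 10.7 degrees, less where a joint would pass 70% of its speed; a pose out of reach is approached as far as the arm can. A call with a gripper value outside its range is refused whole. The fingers move at their own pace and stop on an object; the grip force is fixed at half the most. Time passes only in rows, so rows that repeat a pose let the fingers close, or fill a call up. It gives the time, the measured TCP pose, the force, the opening and the grip force at its end, in the units of the state.
- ctrl.get_obs(): the state, without advancing time (a new reading comes with each control period).
- ctrl.get_image(name): name is "scene" or "top" or "wrist"; returns the picture (400x640x3 uint8, red, green, blue); there is no depth.
- ctrl.camera_info(name): a dict with "camera_matrix" (3x3 intrinsics, pixels), "world_from_camera" (4x4, takes a point from camera to world coordinates). Camera axes: x right, y up, looking along -z (the intrinsics and any distortion apply to the point x, -y, -z); pixel columns grow to the right and rows downward; lengths in mm; the calibration is good to about 2 mm. A picture is of the moment at which its call begins: read the wrist's pose just before it. camera_info takes no time and is no camera call; for the wrist camera it gives the pose at the moment of the call.
- ctrl.close_job(): hands the job in; it is judged then, once.
Trained networks look in the newest picture that a camera, given by its name, has taken for a name from the list of things; names that differ only in an ending like _2 or _b are one class to them, and where a whole thing is asked for, a point or a joint stands for the part that bears it (a point fixed in the world has none). Each returns a list of dicts, best first, with "score" (0 to 1); they miss things now and then, are a little off and sometimes report something else, mostly with a low value. They report only what shows in the picture. A call takes as long as a camera call.
- ctrl.look_for(camera, label): "rect" ([left, top, right, bottom] in pixels, round what is visible of it).
The state is a dict: "t": time; "qpos": joint angles; "qvel": joint speeds; "joint_torque": joint torques, N m; "ee_pos": TCP position; "orientation": TCP orientation; "ft_force": force on the tool from outside, world axes, zero at the start; "moment": the same for the moment, N m; "width": finger opening in mm; "grasp_force": force on a finger pad.
Only numpy, scipy, OpenCV 4.12 (cv2) and the standard library are available. Lean on these libraries where they do the work, as an engineer would, in place of code of your own. Each camera call takes 0.05 s, during which the arm holds its last target. There are 200 camera calls.

## Working session

There is one attempt and no reset: what is moved stays moved. The work goes in short steps, Python scripts to look and compute and a shell command to move; the robot and the scene stay as the last step left them, time stands still between calls to the robot, and variables do not carry over. Pictures are saved under pics/ and viewed, at most 11 in all, crops included, and the job is handed in when it is done.

```bash
mkdir -p pics
python3 - <<'E'
from workcell import ctrl
import cv2,numpy as np
np.set_printoptions(precision=3,suppress=True)
o=ctrl.get_obs();print({k:np.round(v,3) for k,v in o.items()},ctrl.hold_point_z)
for n in("top","scene"):
    im=ctrl.get_image(n);cv2.imwrite(f"pics/{n}0.png",im[:,:,::-1])
    i=ctrl.camera_info(n);print(n,i)
    for l in ["casting","depth_rod","rod_stand","pin_rack","pin_short","pin_medium","pin_long","roller_bed","disc","threadlocker","carton","nozzle_cap","screwdriver"]:
        r=ctrl.look_for(n,l)
        print(l,[(round(d["score"],2),np.round(d["rect"]).astype(int).tolist()) for d in r[:2]])
E
```

```text
{'t': np.float64(0.0), 'qpos': array([ 1.16 ,  0.424,  1.631, -0.   ,  1.089, -0.019]), 'qvel': array([-0.   , -0.001, -0.   , -0.   , -0.001, -0.001]), 'joint_torque': array([ -0.003, -54.463, -27.367,   0.064,   0.023,  -0.   ]), 'ee_pos': array([238.401, 577.161, 221.948]), 'orientation': array([-0.611, -3.081,  0.002]), 'ft_force': array([ 0.436,  0.23 , -0.253]), 'moment': array([-0.061, -0.003, -0.045]), 'grasp_force': np.float64(0.0), 'width': np.float64(88.139)} 18.700000000000003
top {'camera_matrix': array([[485.011,   0.   , 317.195],
       [  0.   , 485.011, 201.48 ],
       [  0.   ,   0.   ,   1.   ]]), 'world_from_camera': array([[  -0.001,    0.981,   -0.196,  366.223],
       [  -1.   ,   -0.001,    0.003,   56.979],
       [   0.003,    0.196,    0.981, 1413.722],
       [   0.   ,    0.   ,    0.   ,    1.   ]])}
casting [(0.81, [353, 203, 421, 223])]
depth_rod []
rod_stand [(0.73, [313, 246, 342, 275])]
pin_rack [(0.97, [204, 241, 262, 274])]
pin_short [(0.61, [229, 255, 232, 260])]
pin_medium [(0.45, [210, 246, 215, 261])]
pin_long [(0.46, [243, 250, 254, 269]),
[... 563 characters left out ...]
0.024,   0.782,   0.623, 604.91 ],
       [  0.   ,   0.   ,   0.   ,   1.   ]])}
casting [(0.89, [344, 138, 385, 196])]
depth_rod [(0.55, [386, 184, 396, 206])]
rod_stand [(0.74, [371, 194, 408, 242]), (0.65, [306, 131, 336, 169])]
pin_rack [(0.6, [292, 292, 377, 378]), (0.29, [242, 279, 276, 314])]
pin_short [(0.67, [330, 313, 344, 326])]
pin_medium [(0.81, [304, 332, 334, 350]), (0.34, [218, 217, 235, 258])]
pin_long []
roller_bed [(0.55, [288, 212, 344, 242])]
disc [(0.76, [241, 280, 278, 312])]
threadlocker [(0.82, [215, 217, 234, 258])]
carton [(0.6, [262, 167, 281, 199])]
nozzle_cap [(0.54, [408, 190, 410, 205])]
screwdriver [(0.68, [308, 130, 333, 166]), (0.42, [259, 168, 283, 197])]
```

Run:
```python
import cv2
a=cv2.imread("pics/top0.png")[130:290,190:440];cv2.imwrite("pics/top0c.png",cv2.resize(a,None,fx=3.2,fy=3.2,interpolation=cv2.INTER_CUBIC))
a=cv2.imread("pics/scene0.png")[110:390,200:430];cv2.imwrite("pics/scene0c.png",cv2.resize(a,None,fx=2.1,fy=2.1,interpolation=cv2.INTER_CUBIC))
```

```text
(no output)
```

View pics/top0c.png

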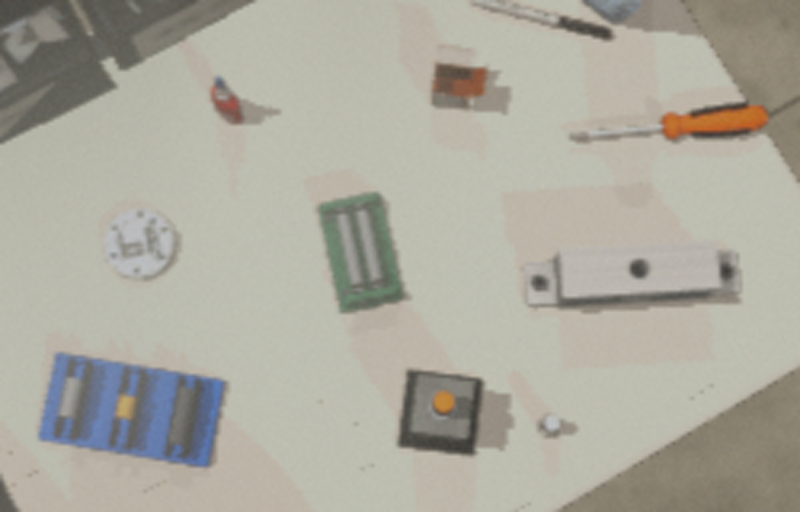

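View pics/scene0c.png

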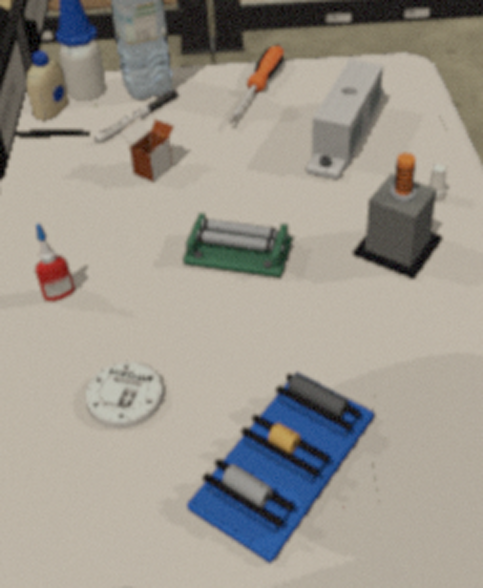

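```bash
cat > h.py <<'E'
from workcell import ctrl
import cv2,numpy as np
from scipy.spatial.transform import Rotation as R
np.set_printoptions(precision=2,suppress=True)
def ray(info,uv,z):
    K=info["camera_matrix"];T=info["world_from_camera"]
    p=np.linalg.solve(K,[uv[0],uv[1],1.]);d=T[:3,:3]@[p[0],-p[1],-p[2]];o=T[:3,3]
    return o+d*(z-o[2])/d[2]
def proj(info,P):
    T=info["world_from_camera"];c=T[:3,:3].T@(np.asarray(P,float)-T[:3,3]);q=info["camera_matrix"]@[c[0],-c[1],-c[2]]
    return q[:2]/q[2]
def go(xyz,rv=None):
    "shift and turn in the tool frame to bring TCP to xyz (rv optional)"
    o=ctrl.get_obs();r=R.from_rotvec(o["orientation"])
    print("at",o["ee_pos"],"t",round(float(o["t"]),2),"rows d",r.inv().apply(np.array(xyz)-o["ee_pos"]),
      "ang",(r.inv()*R.from_rotvec(rv)).as_rotvec() if rv is not None else "")
E
python3 - <<'E'
from h import *
i=ctrl.camera_info("top")
for n,u,v,z in [("grip",443,402,117),("f",408,370,8),("f",483,377,8),("f",474,454,8),("f",399,444,8),("hole",639,268,60),("med",70,395,33),("short",126,407,33),("long",184,416,33),
 ("longA",190,385,33),("longB",179,449,33),("bed",319,206,10),("bed",380,193,10),("bed",404,297,10),("bed",341,311,10),("rollmid",360,249,32),("castTL",559,246,60),("castTR",719,246,60),("castBR",721,295,60),("castBL",557,298,60),("cap",550,422,40),("rack",57,352,6),("rack",227,380,6),("rack",211,466,6),("rack",39,440,6)]:
    print(n,ray(i,(u/3.2+190-.3,v/3.2+130-.3),z))
E
```

```text
grip [478.74  23.95 117.  ]
f [517.19  52.77   8.  ]
f [510.77 -15.22   8.  ]
f [441.59  -6.39   8.  ]
f [450.58  60.94   8.  ]
hole [ 601.88 -151.74   60.  ]
med [492.57 352.93  33.  ]
short [481.89 302.88  33.  ]
long [473.89 251.27  33.  ]
longA [501.34 246.67  33.  ]
longB [444.91 254.89  33.  ]
bed [669.  134.9  10. ]
bed [681.29  78.51  10.  ]
bed [583.84  56.34  10.  ]
bed [570.97 113.85  10.  ]
rollmid [624.41  96.16  32.  ]
castTL [621.75 -81.28  60.  ]
castTR [ 621.65 -223.42   60.  ]
castBR [ 577.64 -223.4    60.  ]
castBL [575.09 -78.57  60.  ]
cap [467.75 -72.19  40.  ]
rack [534.12 372.16   6.  ]
rack [508.48 216.95   6.  ]
rack [431.29 229.64   6.  ]
rack [454.62 384.93   6.  ]
```

Run:
```python
from h import *
go([478,24,200],[0,np.pi,0])
w=ctrl.camera_info("wrist");print(w)
o=ctrl.get_obs();print(R.from_rotvec(o["orientation"]).inv().apply(w["world_from_camera"][:3,3]-o["ee_pos"]))
print(R.from_rotvec(o["orientation"]).as_matrix().T@w["world_from_camera"][:3,:3])
```

```text
at [238.6  577.64 222.65] t 1.4 rows d [-432.67 -420.26   22.65] ang [-0.   -0.   -0.39]
{'camera_matrix': array([[276.2 ,   0.  , 314.25],
       [  0.  , 276.2 , 196.39],
       [  0.  ,   0.  ,   1.  ]]), 'world_from_camera': array([[  0.38,  -0.88,  -0.28, 160.64],
       [  0.92,   0.37,   0.12, 610.03],
       [  0.  ,  -0.3 ,   0.95, 383.99],
       [  0.  ,   0.  ,   0.  ,   1.  ]])}
[  84.44    0.16 -161.34]
[[-0.    0.95  0.3 ]
 [ 1.    0.    0.  ]
 [-0.    0.3  -0.95]]
```

```bash
R='{"translation":[-433,-420,20],"angular":[0,0,-0.39],"jaw":1}'; python3 -m creep '[{"translation":[-433,-420,20],"angular":[0,0,-0.39],"jaw":1},{"translation":[-433,-420,20],"angular":[0,0,-0.39],"jaw":1},{"translation":[-433,-420,20],"angular":[0,0,-0.39],"jaw":1},{"translation":[-433,-420,20],"angular":[0,0,-0.39],"jaw":1},{"translation":[-433,-420,20],"angular":[0,0,-0.39],"jaw":1},{"translation":[-433,-420,20],"angular":[0,0,-0.39],"jaw":1},{"translation":[-433,-420,20],"angular":[0,0,-0.39],"jaw":1},{"translation":[-433,-420,20],"angular":[0,0,-0.39],"jaw":1}]'; python3 -c "
from h import *
go([478,24,200],[0,np.pi,0])"
```

```text
t: 2.4
ee_pos: [437.9, 117.7, 206.5]
orientation: [0.003, 3.14, 0.001]
ft_force: [1.5, -0.0, -1.0]
width: 87.8
grasp_force: 0.0
at [437.89 117.71 206.48] t 2.4 rows d [-40.26 -93.65   6.5 ] ang [ 0.  0. -0.]
```

```bash
python3 -m creep '[{"translation":[-40,-94,6],"angular":[0,0,0],"jaw":1},{"translation":[-40,-94,6],"angular":[0,0,0],"jaw":1},{"translation":[-40,-94,6],"angular":[0,0,0],"jaw":1},{"translation":[-40,-94,6],"angular":[0,0,0],"jaw":1},{"translation":[-40,-94,6],"angular":[0,0,0],"jaw":1},{"translation":[-40,-94,6],"angular":[0,0,0],"jaw":1},{"translation":[-40,-94,6],"angular":[0,0,0],"jaw":1},{"translation":[-40,-94,6],"angular":[0,0,0],"jaw":1}]'; python3 -c "
from h import *
go([478,24,200],[0,np.pi,0])
i=ctrl.camera_info('wrist');im=ctrl.get_image('wrist');cv2.imwrite('pics/w1.png',im[:,:,::-1])
print(i['world_from_camera'])
for l in ['depth_rod','rod_stand','casting']: print(l,ctrl.look_for('wrist',l)[:2])
print(proj(i,[479,24,117]),proj(i,[479,24,72]))
"
```

```text
t: 3.4
ee_pos: [476.9, 25.8, 200.2]
orientation: [0.002, 3.142, -0.0]
ft_force: [0.2, 0.0, 0.8]
width: 87.9
grasp_force: 0.0
at [476.89  25.8  200.19] t 3.4 rows d [-1.11 -1.8   0.19] ang [-0.  0. -0.]
[[  0.    -0.95  -0.3  392.57]
 [  1.     0.     0.    26.45]
 [  0.    -0.3    0.95 361.49]
 [  0.     0.     0.     1.  ]]
depth_rod [{'rect': [298.8, 183.1, 325.7, 216.4], 'score': 0.83}]
rod_stand [{'rect': [287.8, 146.0, 343.8, 212.4], 'score': 0.78}]
casting [{'rect': [114.6, 241.7, 262.0, 289.1], 'score': 0.76}, {'rect': [568.4, 179.0, 589.5, 205.0], 'score': 0.23}]
[311.8  205.52] [312.13 191.8 ]
```

View pics/w1.png

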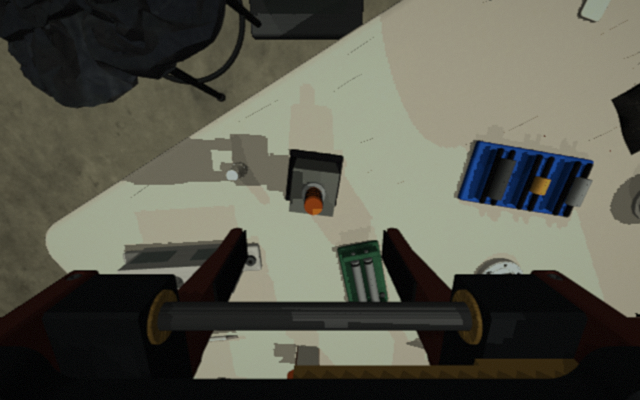

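Run:
```python
from h import *
im=cv2.imread("pics/w1.png");i=ctrl.camera_info("wrist")
c=im[140:230,275:355];cv2.imwrite("pics/w1c.png",cv2.resize(c,None,fx=6,fy=6,interpolation=cv2.INTER_NEAREST))
h=cv2.cvtColor(im,cv2.COLOR_BGR2HSV);m=(h[...,0]<15)&(h[...,1]>150)&(h[...,2]>90)
m[:, :290]=0;m[:,340:]=0;m[230:]=0
y,x=np.nonzero(m);print(x.min(),x.max(),y.min(),y.max())
for r in range(y.min(),y.max()+1): s=x[y==r];print(r,s.min(),s.max()) if len(s) else 0
for P in [(470,26,117),(488,26,117),(479,17,117),(479,35,117),(479,26,77),(479,39,77),(479,13,77)]: print(P,proj(i,P))
```

```text
304 322 198 214
198 309 316
199 308 318
200 307 319
201 306 320
202 306 320
203 305 321
204 305 321
205 304 321
206 304 322
207 305 322
208 305 321
209 305 321
210 306 321
211 306 320
212 307 319
213 309 318
214 312 314
(470, 26, 117) [314.21 196.35]
(488, 26, 117) [314.27 214.45]
(479, 17, 117) [304.65 205.52]
(479, 35, 117) [323.83 205.47]
(479, 26, 77) [314.23 193.11]
(479, 39, 77) [326.31 193.07]
(479, 13, 77) [302.15 193.14]
```

View pics/w1c.png

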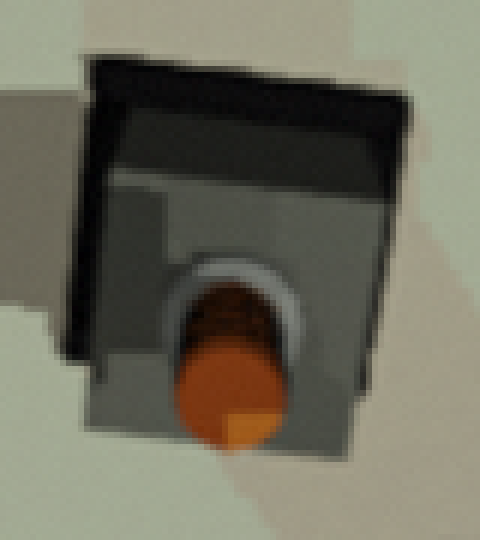

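```bash
python3 -c "
from h import *
go([479,25,82],[0,np.pi,0])"
python3 -m creep '[{"translation":[-1,-1,40],"angular":[0,0,0],"jaw":1},{"translation":[-1,-1,75],"angular":[0,0,0],"jaw":1},{"translation":[-1,-1,100],"angular":[0,0,0],"jaw":1},{"translation":[-1,-1,112],"angular":[0,0,0],"jaw":1},{"translation":[-1,-1,118],"angular":[0,0,0],"jaw":1},{"translation":[-1,-1,118],"angular":[0,0,0],"jaw":1},{"translation":[-1,-1,118],"angular":[0,0,0],"jaw":0.5},{"translation":[-1,-1,118],"angular":[0,0,0],"jaw":0.35}]'; python3 -c "
from h import *
go([479,25,82],[0,np.pi,0])"
```

```text
at [476.94  25.5  200.13] t 3.6 rows d [ -2.07  -0.49 118.13] ang [-0.  0. -0.]
t: 4.6
ee_pos: [478.4, 24.5, 82.8]
orientation: [0.003, 3.14, 0.0]
ft_force: [-0.1, -0.2, 0.5]
width: 70.9
grasp_force: 0.0
at [478.43  24.48  82.79] t 4.6 rows d [-0.56  0.52  0.79] ang [ 0.  0. -0.]
```

```bash
python3 -m creep '[{"translation":[-0.5,0.5,0],"angular":[0,0,0],"jaw":0},{"translation":[-0.5,0.5,0],"angular":[0,0,0],"jaw":0},{"translation":[-0.5,0.5,0],"angular":[0,0,0],"jaw":0},{"translation":[-0.5,0.5,0],"angular":[0,0,0],"jaw":0},{"translation":[-0.5,0.5,0],"angular":[0,0,0],"jaw":0},{"translation":[-0.5,0.5,0],"angular":[0,0,0],"jaw":0},{"translation":[-0.5,0.5,0],"angular":[0,0,0],"jaw":0},{"translation":[-0.5,0.5,0],"angular":[0,0,0],"jaw":0}]'; python3 -c "
from h import *
o=ctrl.get_obs();print(o['ft_force'],o['moment'],o['ee_pos'],o['t'])"
```

```text
t: 5.6
ee_pos: [478.4, 25.0, 82.1]
orientation: [-0.003, -3.142, 0.0]
ft_force: [-0.1, -0.5, -0.3]
width: 17.2
grasp_force: 30.0
[-0.11 -0.54 -0.33] [0.07 0.03 0.02] [478.4   24.97  82.09] 5.6
```

```bash
python3 -m creep '[{"translation":[0,0,-40],"angular":[0,0,0],"jaw":0},{"translation":[0,0,-95],"angular":[0,0,0],"jaw":0},{"translation":[-15,-20,-100],"angular":[0,0,0],"jaw":0},{"translation":[-50,-60,-100],"angular":[0,0,0],"jaw":0},{"translation":[-85,-100,-100],"angular":[0,0,0],"jaw":0},{"translation":[-110,-130,-100],"angular":[0,0,0],"jaw":0},{"translation":[-123,-150,-100],"angular":[0,0,0],"jaw":0},{"translation":[-123,-150,-100],"angular":[0,0,0],"jaw":0}]'; python3 -c "
from h import *
for l in ['depth_rod','casting']:
  i=ctrl.camera_info('wrist');im=ctrl.get_image('wrist');cv2.imwrite('pics/w2.png',im[:,:,::-1])
  print(l,ctrl.look_for('wrist',l)[:2])
go([602,-152,182],[0,np.pi,0])
print(proj(i,[602,-152,60]))
u=proj(i,[602,-152,60]).astype(int);c=im[u[1]-60:u[1]+60,u[0]-70:u[0]+70,::-1];print(u-[70,60])
cv2.imwrite('pics/w2c.png',cv2.resize(c,None,fx=5,fy=5,interpolation=cv2.INTER_CUBIC))
o=ctrl.get_obs();print(o['ft_force'],o['width'])
"
```

```text
t: 6.6
ee_pos: [601.5, -126.4, 181.7]
orientation: [-0.006, -3.141, 0.0]
ft_force: [-0.9, -0.3, -0.8]
width: 17.7
grasp_force: 30.0
depth_rod [{'rect': [298.2, 203.7, 331.1, 293.9], 'score': 0.85}]
casting [{'rect': [214.2, 159.9, 374.9, 215.2], 'score': 0.87}]
at [ 600.39 -124.36  181.95] t 6.8 rows d [ -1.65 -27.63  -0.06] ang [ 0. -0. -0.]
[288.35 193.35]
[218 133]
[ 0.35  0.74 -0.43] 17.4799278807159
```

View pics/w2c.png

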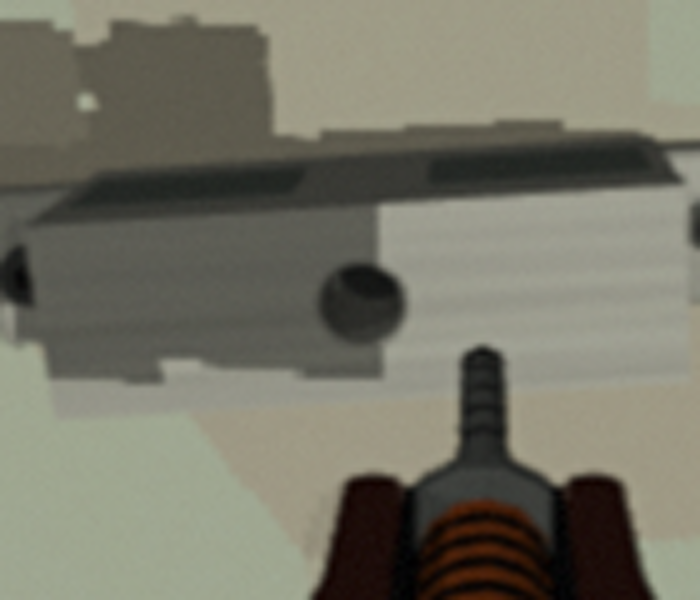

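```bash
python3 -m creep '[{"translation":[-1.2,-26.4,0],"angular":[0,0,0],"jaw":0},{"translation":[-1.2,-26.4,0],"angular":[0,0,0],"jaw":0},{"translation":[-1.2,-26.4,25],"angular":[0,0,0],"jaw":0},{"translation":[-1.2,-26.4,45],"angular":[0,0,0],"jaw":0},{"translation":[-1.2,-26.4,57],"angular":[0,0,0],"jaw":0},{"translation":[-1.2,-26.4,60],"angular":[0,0,0],"jaw":0},{"translation":[-1.2,-26.4,62],"angular":[0,0,0],"jaw":0},{"translation":[-1.2,-26.4,63.5],"angular":[0,0,0],"jaw":0}]'; python3 -c "
from h import *
o=ctrl.get_obs();print(o['ft_force'],o['moment'],o['ee_pos'],o['width'],o['t'])"
```

```text
t: 7.8
ee_pos: [602.7, -151.8, 119.1]
orientation: [0.003, 3.141, -0.0]
ft_force: [-0.1, -0.4, -0.6]
width: 17.5
grasp_force: 30.0
[-0.13 -0.4  -0.6 ] [ 0.05 -0.   -0.01] [ 602.75 -151.76  119.14] 17.508457537415897 7.8
```

```bash
python3 -m creep '[{"translation":[1,0.8,1],"angular":[0,0,0],"jaw":0},{"translation":[1,0.8,2],"angular":[0,0,0],"jaw":0},{"translation":[1,0.8,2],"angular":[0,0,0],"jaw":0},{"translation":[1,0.8,2],"angular":[0,0,0],"jaw":0},{"translation":[1,0.8,2],"angular":[0,0,0],"jaw":0},{"translation":[1,0.8,2],"angular":[0,0,0],"jaw":0},{"translation":[1,0.8,2],"angular":[0,0,0],"jaw":0},{"translation":[1,0.8,2],"angular":[0,0,0],"jaw":0}]'; python3 -c "
from h import *
o=ctrl.get_obs();print(o['ft_force'],o['moment'],o['ee_pos'],o['width'],o['t'])"
```

```text
t: 8.8
ee_pos: [601.3, -150.8, 116.6]
orientation: [-0.003, -3.142, 0.0]
ft_force: [0.2, 0.4, -0.8]
width: 17.4
grasp_force: 30.0
[ 0.24  0.36 -0.83] [ 0.08  0.02 -0.03] [ 601.32 -150.83  116.63] 17.376105295499556 8.8
```

```bash
python3 -m creep '[{"translation":[0,0,5],"angular":[0,0,0],"jaw":0},{"translation":[0,0,9],"angular":[0,0,0],"jaw":0},{"translation":[0,0,11],"angular":[0,0,0],"jaw":0},{"translation":[0,0,12],"angular":[0,0,0],"jaw":0},{"translation":[0,0,12.5],"angular":[0,0,0],"jaw":0},{"translation":[0,0,13],"angular":[0,0,0],"jaw":0},{"translation":[0,0,13],"angular":[0,0,0],"jaw":0},{"translation":[0,0,13],"angular":[0,0,0],"jaw":0}]'; python3 -c "
from h import *
o=ctrl.get_obs();print(o['ft_force'],o['moment'],o['ee_pos'],o['width'],o['t'])"
```

```text
t: 9.8
ee_pos: [601.6, -150.9, 104.5]
orientation: [0.003, 3.141, -0.0]
ft_force: [-1.4, 0.5, 6.9]
width: 17.4
grasp_force: 30.0
[-1.39  0.45  6.94] [0.26 0.52 0.01] [ 601.56 -150.87  104.46] 17.39167839400872 9.8
```

```bash
python3 -m creep '[{"translation":[0,0,-25],"angular":[0,0,0],"jaw":0},{"translation":[0,0,-70],"angular":[0,0,0],"jaw":0},{"translation":[15,22,-80],"angular":[0,0,0],"jaw":0},{"translation":[45,64,-80],"angular":[0,0,0],"jaw":0},{"translation":[78,111,-80],"angular":[0,0,0],"jaw":0},{"translation":[107,152,-80],"angular":[0,0,0],"jaw":0},{"translation":[120,171,-80],"angular":[0,0,0],"jaw":0},{"translation":[123,176,-80],"angular":[0,0,0],"jaw":0}]'; python3 -m creep '[{"translation":[0,0,0],"angular":[0,0,0],"jaw":0},{"translation":[0,0,0],"angular":[0,0,0],"jaw":0},{"translation":[0,0,0],"angular":[0,0,0],"jaw":0},{"translation":[0,0,10],"angular":[0,0,0],"jaw":0},{"translation":[0,0,20],"angular":[0,0,0],"jaw":0},{"translation":[0,0,20],"angular":[0,0,0],"jaw":0},{"translation":[0,0,20],"angular":[0,0,0],"jaw":0},{"translation":[0,0,20],"angular":[0,0,0],"jaw":0}]'; python3 -c "
from h import *
o=ctrl.get_obs();print(o['ft_force'],o['moment'],o['ee_pos'],o['width'],o['t'])
i=ctrl.camera_info('wrist');im=ctrl.get_image('wrist');cv2.imwrite('pics/w3.png',im[:,:,::-1])
u=proj(i,[479,25,90]).astype(int);c=im[u[1]-60:u[1]+60,u[0]-70:u[0]+70,::-1];print(u-[70,60])
cv2.imwrite('pics/w3c.png',cv2.resize(c,None,fx=5,fy=5,interpolation=cv2.INTER_CUBIC))
go([478.4,25,82])"
```

```text
t: 10.8
ee_pos: [478.0, 26.3, 183.8]
orientation: [0.0, 3.141, -0.0]
ft_force: [0.3, -0.8, -1.1]
width: 17.5
grasp_force: 30.0
t: 11.8
ee_pos: [478.8, 25.4, 163.8]
orientation: [0.003, 3.141, 0.0]
ft_force: [-0.2, -0.1, -0.5]
width: 17.7
grasp_force: 30.0
[-0.16 -0.14 -0.54] [-0.   -0.01  0.01] [478.84  25.42 163.83] 17.73952673655321 11.8
[243 146]
at [478.83  25.41 163.87] t 11.85 rows d [ 0.48 -0.42 81.87] ang
```

View pics/w3c.png

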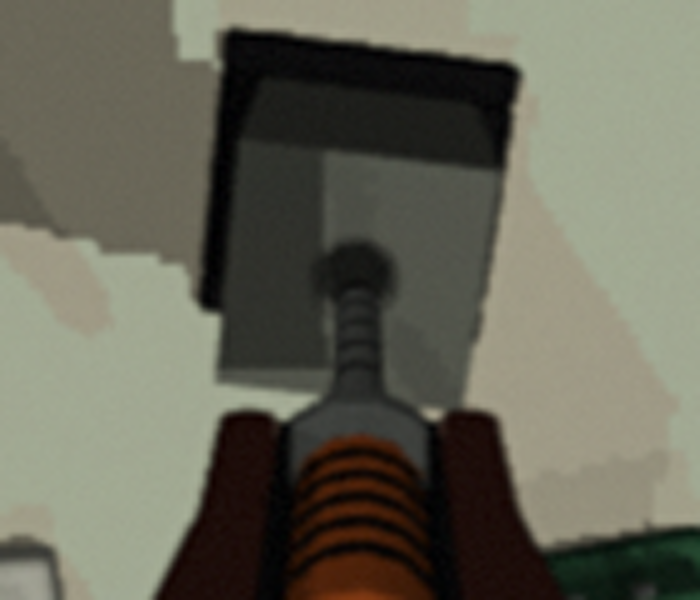

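```bash
python3 -m creep '[{"translation":[0.3,-0.3,20],"angular":[0,0,0],"jaw":0},{"translation":[0.3,-0.3,45],"angular":[0,0,0],"jaw":0},{"translation":[0.3,-0.3,65],"angular":[0,0,0],"jaw":0},{"translation":[0.3,-0.3,75],"angular":[0,0,0],"jaw":0},{"translation":[0.3,-0.3,79],"angular":[0,0,0],"jaw":0},{"translation":[0.3,-0.3,81],"angular":[0,0,0],"jaw":0},{"translation":[0.3,-0.3,82],"angular":[0,0,0],"jaw":0},{"translation":[0.3,-0.3,82],"angular":[0,0,0],"jaw":0}]'; python3 -c "
from h import *
o=ctrl.get_obs();print(o['ft_force'],o['moment'],o['ee_pos'],o['width'],o['t'])"
```

```text
t: 12.85
ee_pos: [478.8, 25.1, 82.1]
orientation: [0.003, 3.141, 0.0]
ft_force: [-0.2, -0.7, 0.1]
width: 17.3
grasp_force: 30.0
[-0.16 -0.67  0.07] [ 0.02 -0.09 -0.01] [478.76  25.07  82.07] 17.323667496001843 12.85
```

```bash
python3 -m creep '[{"translation":[0,0,0],"angular":[0,0,0],"jaw":1},{"translation":[0,0,0],"angular":[0,0,0],"jaw":1},{"translation":[0,0,0],"angular":[0,0,0],"jaw":1},{"translation":[0,0,0],"angular":[0,0,0],"jaw":1},{"translation":[0,0,0],"angular":[0,0,0],"jaw":1},{"translation":[0,0,-20],"angular":[0,0,0],"jaw":1},{"translation":[0,0,-60],"angular":[0,0,0],"jaw":1},{"translation":[0,0,-100],"angular":[0,0,0],"jaw":1}]'; python3 -c "
from h import *
i=ctrl.camera_info('wrist');im=ctrl.get_image('wrist');cv2.imwrite('pics/w4.png',im[:,:,::-1])
h=cv2.cvtColor(im[:,:,::-1].copy(),cv2.COLOR_BGR2HSV);m=(h[...,0]<15)&(h[...,1]>150)&(h[...,2]>90)
m[:, :280]=0;m[:,350:]=0;m[250:]=0
y,x=np.nonzero(m);print(x.min(),x.max(),y.min(),y.max())
print([proj(i,p) for p in [(470,25,117),(488,25,117),(479,16,117),(479,34,117)]])
go([487,352,150])
"
```

```text
t: 13.85
ee_pos: [477.9, 25.1, 182.5]
orientation: [-0.003, -3.141, 0.0]
ft_force: [0.7, 0.7, -0.0]
width: 87.4
grasp_force: 0.0
305 323 204 221
[array([313.56, 201.44]), array([313.64, 220.7 ]), array([303.33, 211.21]), array([323.87, 211.15])]
at [480.84  25.18 187.21] t 13.9 rows d [ -5.36 326.82  37.3 ] ang
```

```bash
python3 -m creep '[{"translation":[-12,30,0],"angular":[0,0,0],"jaw":1},{"translation":[-12,90,0],"angular":[0,0,0.16],"jaw":1},{"translation":[-12,150,10],"angular":[0,0,0.16],"jaw":1},{"translation":[-12,210,20],"angular":[0,0,0.16],"jaw":1},{"translation":[-12,270,30],"angular":[0,0,0.16],"jaw":1},{"translation":[-12,315,32],"angular":[0,0,0.16],"jaw":1},{"translation":[-12,327,32],"angular":[0,0,0.16],"jaw":1},{"translation":[-12,327,32],"angular":[0,0,0.16],"jaw":1}]'; python3 -c "
from h import *
i=ctrl.camera_info('wrist');i=ctrl.camera_info('wrist');im=ctrl.get_image('wrist');cv2.imwrite('pics/w5.png',im[:,:,::-1])
for l in ['pin_medium','pin_rack']: print(l,ctrl.look_for('wrist',l)[:2])
print(i['world_from_camera'][:3,3])
go([491,352,150])
u=proj(i,[491,352,33]).astype(int);c=im[u[1]-60:u[1]+60,u[0]-70:u[0]+70,::-1];print(u-[70,60],proj(i,[491,352,33]))
cv2.imwrite('pics/w5c.png',cv2.resize(c,None,fx=5,fy=5,interpolation=cv2.INTER_CUBIC))
"
```

```text
t: 14.9
ee_pos: [490.6, 351.9, 149.3]
orientation: [-0.252, -3.131, 0.001]
ft_force: [0.7, -0.2, 0.3]
width: 88.0
grasp_force: 0.0
pin_medium [{'rect': [310.3, 177.5, 322.6, 209.0], 'score': 0.92}]
pin_rack [{'rect': [198.1, 150.6, 340.9, 221.9], 'score': 0.84}]
[407.45 365.95 310.63]
at [490.94 350.5  149.63] t 15.05 rows d [ 0.19  1.49 -0.37] ang 
[244 133] [314.07 193.57]
```

View pics/w5c.png

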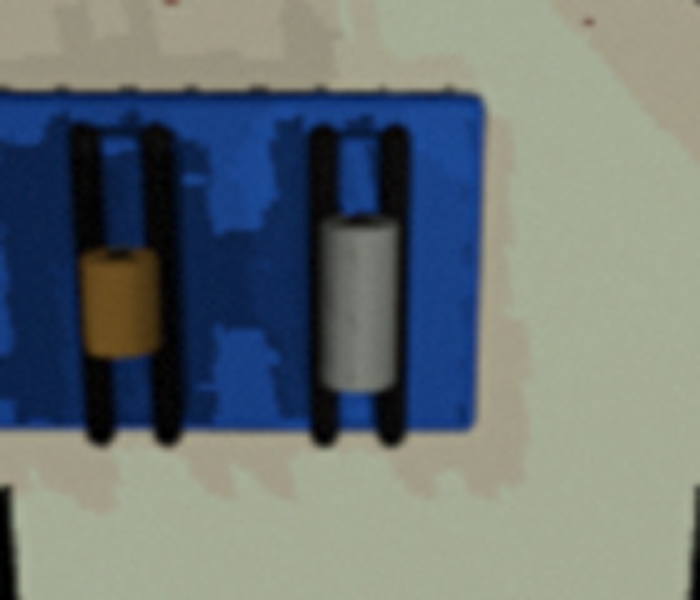

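```bash
python3 -c "
from h import *
i=ctrl.camera_info('wrist')
f=lambda x,y:(244+(x+.5)/5-.5,133+(y+.5)/5-.5)
a=ray(i,f(361,224),41);b=ray(i,f(359,386),41);print(a,b,(a+b)/2,np.linalg.norm(a-b),np.degrees(np.arctan2(*(b-a)[1::-1])))
l=ray(i,f(319,300),33);r=ray(i,f(399,300),33);print(l,r,(l+r)/2,np.linalg.norm(l-r))
for x,y in [(119,255),(119,350)]: print(ray(i,f(x,y),41))
c=(a+b)/2
go([c[0],c[1],30.5])
go([c[0],c[1],30.5])
"
```

```text
[472.59 355.42  41.  ] [506.7 349.4  41. ] [489.64 352.41  41.  ] 34.63314867280199 -10.009809262933095
[489.25 343.78  33.  ] [492.   360.37  33.  ] [490.63 352.08  33.  ] 16.817308525566826
[470.94 306.13  41.  ]
[490.78 301.79  41.  ]
at [490.94 350.5  149.63] t 15.05 rows d [  1.55   1.75 119.13] ang 
at [490.94 350.5  149.63] t 15.05 rows d [  1.55   1.75 119.13] ang
```

```bash
python3 -m creep '[{"translation":[1,2,20],"angular":[0,0,0],"jaw":0.4},{"translation":[1,2,50],"angular":[0,0,0],"jaw":0.4},{"translation":[1,2,75],"angular":[0,0,0],"jaw":0.4},{"translation":[1,2,80],"angular":[0,0,0],"jaw":0.4},{"translation":[1,2,80],"angular":[0,0,0],"jaw":0.4},{"translation":[1,2,80],"angular":[0,0,0],"jaw":0.4},{"translation":[1,2,80],"angular":[0,0,0],"jaw":0.4},{"translation":[1,2,80],"angular":[0,0,0],"jaw":0.4}]'; python3 -c "
from h import *
i=ctrl.camera_info('wrist');o=ctrl.get_obs();im=ctrl.get_image('wrist');cv2.imwrite('pics/w6.png',im[:,:,::-1])
print(o['ee_pos'],i['world_from_camera'][:3,3],o['width'])
u=proj(i,[490,353,33]).astype(int);c=im[u[1]-60:u[1]+60,u[0]-70:u[0]+70,::-1];print(u-[70,60],proj(i,[490,353,33]))
cv2.imwrite('pics/w6c.png',cv2.resize(c,None,fx=5,fy=5,interpolation=cv2.INTER_CUBIC))
np.savez('w6.npz',K=i['camera_matrix'],T=i['world_from_camera'])
print(ctrl.look_for('wrist','pin_medium')[:2]);go([490,353,30.5],[0,np.pi,0])
"
```

```text
t: 16.05
ee_pos: [490.5, 354.4, 70.3]
orientation: [0.254, 3.13, 0.001]
ft_force: [0.5, 0.4, 0.7]
width: 34.9
grasp_force: 0.0
[490.54 354.44  70.26] [407.17 368.3  231.51] 34.893746075602365
[241 162] [311.86 222.36]
[{'rect': [303.4, 203.1, 321.6, 244.3], 'score': 0.86}]
at [490.36 354.31  69.97] t 16.15 rows d [ 0.16 -1.36 39.47] ang [ 0.    0.   -0.16]
```

View pics/w6c.png

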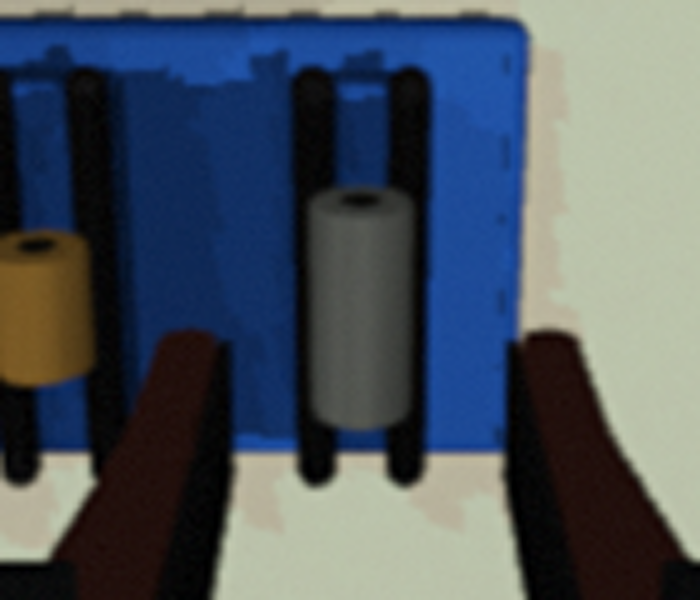

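```bash
python3 -c "
from h import *
d=np.load('w6.npz');i={'camera_matrix':d['K'],'world_from_camera':d['T']}
f=lambda x,y:(241+(x+.5)/5-.5,162+(y+.5)/5-.5)
a=ray(i,f(360,202),33);b=ray(i,f(361,428),41);c=ray(i,f(361.5,320),33);print(a,b,c,(a+b)/2)
u=(b-a)[:2];print(np.linalg.norm(u),np.degrees(np.arctan2(u[1],u[0])))
go([490,353,30.5])
"
```

```text
[473.61 356.31  33.  ] [507.14 350.93  41.  ] [492.83 353.35  33.  ] [490.37 353.62  37.  ]
33.9665246291813 -9.120033493614095
at [490.36 354.31  69.97] t 16.15 rows d [ 0.16 -1.36 39.47] ang
```

```bash
python3 -m creep '[{"translation":[0,-0.8,15],"angular":[0,0,0],"jaw":0.4},{"translation":[0,-0.8,30],"angular":[0,0,0],"jaw":0.4},{"translation":[0,-0.8,37],"angular":[0,0,0],"jaw":0.4},{"translation":[0,-0.8,39.5],"angular":[0,0,0],"jaw":0.4},{"translation":[0,-0.8,39.5],"angular":[0,0,0],"jaw":0.4},{"translation":[0,-0.8,39.5],"angular":[0,0,0],"jaw":0.3},{"translation":[0,-0.8,39.5],"angular":[0,0,0],"jaw":0.2},{"translation":[0,-0.8,39.5],"angular":[0,0,0],"jaw":0.1}]'; python3 -c "
from h import *
o=ctrl.get_obs();print(o['ft_force'],o['moment'],o['ee_pos'],o['width'],o['t'])"
```

```text
t: 17.15
ee_pos: [490.3, 353.4, 30.5]
orientation: [0.254, 3.131, 0.0]
ft_force: [0.1, -1.4, 2.3]
width: 15.5
grasp_force: 30.0
[ 0.14 -1.42  2.3 ] [-0.15  0.09 -0.  ] [490.3  353.35  30.48] 15.483358235154908 17.15
```

```bash
python3 -m creep '[{"translation":[0,0,-8],"angular":[0,0,0],"jaw":0},{"translation":[0,0,-35],"angular":[0,0,0],"jaw":0},{"translation":[0,0,-75],"angular":[0,0,0],"jaw":0},{"translation":[-20,-23,-100],"angular":[0,0,0],"jaw":0},{"translation":[-55,-64,-100],"angular":[0,0,-0.1],"jaw":0},{"translation":[-90,-105,-100],"angular":[0,0,-0.2],"jaw":0},{"translation":[-125,-146,-100],"angular":[0,0,-0.3],"jaw":0},{"translation":[-160,-187,-100],"angular":[0,0,-0.377],"jaw":0}]'; python3 -c "
from h import *
o=ctrl.get_obs();print(o['ft_force'],o['moment'],o['ee_pos'],o['width'],o['t'])
go([644.5,100.3,130],R.from_euler('z',12.5,degrees=True).as_rotvec()*0+ (R.from_euler('z',12.5,degrees=True)*R.from_rotvec([0,np.pi,0])).as_rotvec())"
```

```text
t: 18.15
ee_pos: [618.7, 141.6, 130.8]
orientation: [-0.342, 3.122, 0.0]
ft_force: [1.0, 0.5, -1.1]
width: 15.0
grasp_force: 30.0
[ 1.02  0.54 -1.13] [ 0.02 -0.04 -0.05] [618.71 141.6  130.8 ] 15.011638632710337 18.15
at [618.71 141.6  130.8 ] t 18.15 rows d [-16.24 -45.91   0.8 ] ang [ 0.  0. -0.]
```

```bash
python3 -m creep '[{"translation":[-10,-30,0],"angular":[0,0,0],"jaw":0},{"translation":[-16,-45,0],"angular":[0,0,0],"jaw":0},{"translation":[-16,-46,0],"angular":[0,0,0],"jaw":0},{"translation":[-16,-46,0],"angular":[0,0,0],"jaw":0},{"translation":[-16,-46,0],"angular":[0,0,0],"jaw":0},{"translation":[-16,-46,0],"angular":[0,0,0],"jaw":0},{"translation":[-16,-46,0],"angular":[0,0,0],"jaw":0},{"translation":[-16,-46,0],"angular":[0,0,0],"jaw":0}]'; python3 -c "
from h import *
i=ctrl.camera_info('wrist');o=ctrl.get_obs();im=ctrl.get_image('wrist');cv2.imwrite('pics/w7.png',im[:,:,::-1])
print(o['ee_pos'],o['orientation'],o['width'],o['ft_force'])
u=proj(i,[625,96,32]).astype(int);c=im[u[1]-60:u[1]+60,u[0]-70:u[0]+70,::-1];print(u-[70,60],proj(i,[625,96,32]))
cv2.imwrite('pics/w7c.png',cv2.resize(c,None,fx=5,fy=5,interpolation=cv2.INTER_CUBIC))
np.savez('w7.npz',K=i['camera_matrix'],T=i['world_from_camera'])
print(ctrl.look_for('wrist','roller_bed')[:2])
"
```

```text
t: 19.15
ee_pos: [643.3, 101.7, 130.1]
orientation: [-0.338, 3.123, -0.0]
ft_force: [0.6, 0.3, -1.1]
width: 15.3
grasp_force: 30.0
[643.33 101.72 130.14] [-0.34  3.12 -0.  ] 15.293882937028974 [ 0.64  0.26 -1.11]
[241 119] [311.77 179.5 ]
[{'rect': [283.8, 125.8, 343.3, 227.5], 'score': 0.86}]
```

View pics/w7c.png

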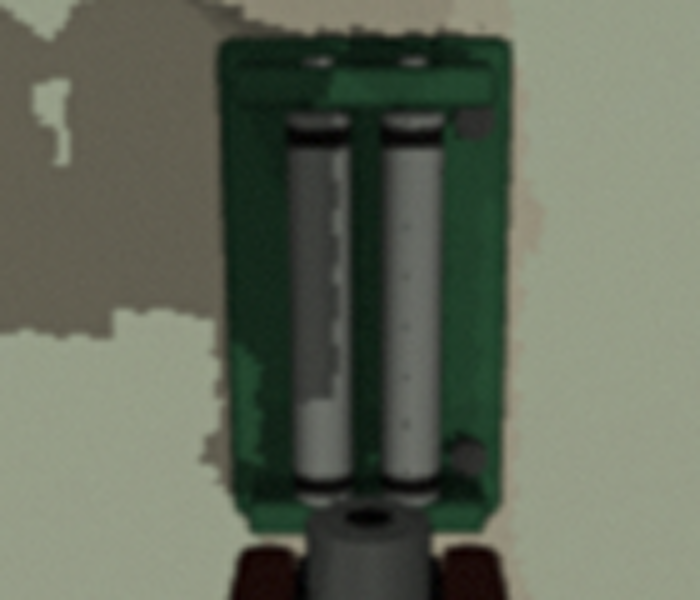

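```bash
python3 -c "
from h import *
d=np.load('w7.npz');i={'camera_matrix':d['K'],'world_from_camera':d['T']}
f=lambda x,y:(241+(x+.5)/5-.5,119+(y+.5)/5-.5)
P=lambda x,y,z:ray(i,f(x,y),z)
a=P(366.5,135,31);b=P(367.5,486,31);m=(a+b)/2;print('bands',a,b,m,np.linalg.norm(b-a),np.degrees(np.arctan2(*(b-a)[1::-1])))
a=P(366.5,115,30);b=P(367.5,498,30);print('ends',a,b,(a+b)/2,np.linalg.norm(b-a))
e=P(368.5,517,132.6);print('pin near end',e)
o=ctrl.get_obs();u=R.from_rotvec(o['orientation']).apply([1,0,0]);print(u,'pin centre rel TCP',(e-o['ee_pos'])-17.5*u)
go([m[0],m[1],80]);go([m[0],m[1],35])
"
```

```text
bands [592.94  91.14  31.  ] [661.7  106.28  31.  ] [627.32  98.71  31.  ] 70.40078803491383 12.414329590787998
ends [589.45  90.38  30.  ] [664.65 106.92  30.  ] [627.05  98.65  30.  ] 76.99790037359567
pin near end [626.4   98.76 132.6 ]
[-0.98 -0.21 -0.  ] pin centre rel TCP [0.14 0.92 2.45]
at [643.36 101.58 130.15] t 19.25 rows d [16.29  0.62 50.15] ang 
at [643.36 101.58 130.15] t 19.25 rows d [16.29  0.62 95.15] ang
```

```bash
python3 -m creep '[{"translation":[8,0.1,20],"angular":[0,0,0],"jaw":0},{"translation":[16.3,0.2,45],"angular":[0,0,0],"jaw":0},{"translation":[16.3,0.2,63],"angular":[0,0,0],"jaw":0},{"translation":[16.3,0.2,70],"angular":[0,0,0],"jaw":0},{"translation":[16.3,0.2,70],"angular":[0,0,0],"jaw":0},{"translation":[16.3,0.2,70],"angular":[0,0,0],"jaw":0},{"translation":[16.3,0.2,70],"angular":[0,0,0],"jaw":0},{"translation":[16.3,0.2,70],"angular":[0,0,0],"jaw":0}]'; python3 -c "
from h import *
i=ctrl.camera_info('wrist');o=ctrl.get_obs();im=ctrl.get_image('wrist');cv2.imwrite('pics/w8.png',im[:,:,::-1])
print(o['ee_pos'],o['orientation'],o['width'],o['ft_force'])
u=proj(i,[622,97,38]).astype(int);c=im[u[1]-60:u[1]+60,u[0]-70:u[0]+70,::-1];print(u-[70,60],proj(i,[625,97,32]))
cv2.imwrite('pics/w8c.png',cv2.resize(c,None,fx=5,fy=5,interpolation=cv2.INTER_CUBIC))
np.savez('w8.npz',K=i['camera_matrix'],T=i['world_from_camera'],p=o['ee_pos'],r=o['orientation'])
"
```

```text
t: 20.25
ee_pos: [627.8, 98.3, 60.7]
orientation: [-0.337, 3.123, 0.0]
ft_force: [0.4, 0.1, -0.5]
width: 15.3
grasp_force: 30.0
[627.76  98.34  60.67] [-0.34  3.12  0.  ] 15.280298810934141 [ 0.43  0.06 -0.49]
[243 162] [312.39 223.32]
```

View pics/w8c.png

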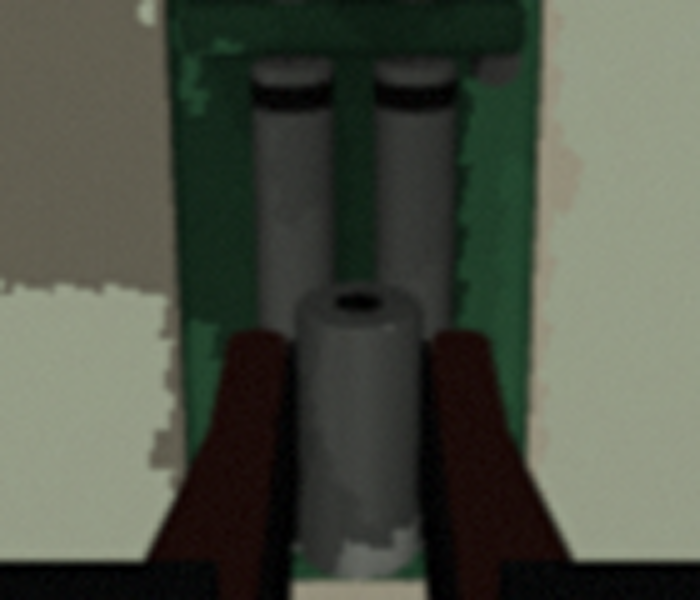

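```bash
python3 -m creep '[{"translation":[0.5,-0.3,8],"angular":[0,0,0],"jaw":0},{"translation":[0.5,-0.3,16],"angular":[0,0,0],"jaw":0},{"translation":[0.5,-0.3,21],"angular":[0,0,0],"jaw":0},{"translation":[0.5,-0.3,23.5],"angular":[0,0,0],"jaw":0},{"translation":[0.5,-0.3,24.8],"angular":[0,0,0],"jaw":0},{"translation":[0.5,-0.3,25.3],"angular":[0,0,0],"jaw":0},{"translation":[0.5,-0.3,25.5],"angular":[0,0,0],"jaw":0},{"translation":[0.5,-0.3,25.5],"angular":[0,0,0],"jaw":0}]'; python3 -c "
from h import *
o=ctrl.get_obs();print(o['ft_force'],o['moment'],o['ee_pos'],o['width'],o['t'])"
```

```text
t: 21.3
ee_pos: [627.1, 97.9, 34.8]
orientation: [-0.337, 3.123, -0.0]
ft_force: [0.5, 0.9, -0.8]
width: 15.2
grasp_force: 30.0
[ 0.52  0.88 -0.76] [0.04 0.06 0.03] [627.07  97.87  34.77] 15.151930113250632 21.3
```

```bash
python3 -m creep '[{"translation":[0,0,0.2],"angular":[0,0,0],"jaw":0},{"translation":[0,0,0.4],"angular":[0,0,0],"jaw":0},{"translation":[0,0,0.5],"angular":[0,0,0],"jaw":0},{"translation":[0,0,0.5],"angular":[0,0,0],"jaw":0},{"translation":[0,0,0.5],"angular":[0,0,0],"jaw":0},{"translation":[0,0,0.5],"angular":[0,0,0],"jaw":0},{"translation":[0,0,0.5],"angular":[0,0,0],"jaw":0},{"translation":[0,0,0.5],"angular":[0,0,0],"jaw":0}]'; python3 -c "
from h import *
o=ctrl.get_obs();print(o['ft_force'],o['moment'],o['ee_pos'],o['width'],o['t'])"
```

```text
t: 22.3
ee_pos: [627.0, 97.8, 34.2]
orientation: [-0.337, 3.123, -0.0]
ft_force: [0.0, -1.1, 0.5]
width: 15.0
grasp_force: 30.0
[ 0.   -1.11  0.52] [-0.12 -0.02  0.06] [627.03  97.81  34.16] 15.043308947798788 22.3
```

```bash
python3 -m creep '[{"translation":[0,0,0],"angular":[0,0,0],"jaw":0.17},{"translation":[0,0,0],"angular":[0,0,0],"jaw":0.18},{"translation":[0,0,0],"angular":[0,0,0],"jaw":0.19},{"translation":[0,0,0],"angular":[0,0,0],"jaw":0.21},{"translation":[0,0,0],"angular":[0,0,0],"jaw":0.25},{"translation":[0,0,0],"angular":[0,0,0],"jaw":0.32},{"translation":[0,0,0],"angular":[0,0,0],"jaw":0.4},{"translation":[0,0,0],"angular":[0,0,0],"jaw":0.45}]'; python3 -m creep '[{"translation":[0,0,-5],"angular":[0,0,0],"jaw":0.45},{"translation":[0,0,-15],"angular":[0,0,0],"jaw":0.45},{"translation":[0,0,-35],"angular":[0,0,0],"jaw":0.45},{"translation":[0,0,-60],"angular":[0,0,0],"jaw":0.45},{"translation":[0,0,-90],"angular":[0,0,0],"jaw":0.45},{"translation":[0,0,-120],"angular":[0,0,0],"jaw":0.45},{"translation":[0,0,-130],"angular":[0,0,0],"jaw":0.45},{"translation":[0,0,-130],"angular":[0,0,0],"jaw":0.45}]';  python3 -c "
from h import *
i=ctrl.camera_info('wrist');o=ctrl.get_obs();im=ctrl.get_image('wrist')
u=proj(i,[627,98,37]).astype(int);c=im[u[1]-60:u[1]+60,u[0]-70:u[0]+70,::-1];print(u-[70,60])
s=ctrl.get_image('scene')[110:390,200:430,::-1]
c=cv2.resize(c,(470,403),interpolation=cv2.INTER_CUBIC);s=cv2.resize(s,(330,403),interpolation=cv2.INTER_CUBIC)
cv2.imwrite('pics/w9.png',np.hstack([c,s]))
"
```

```text
t: 23.3
ee_pos: [627.0, 97.9, 34.1]
orientation: [0.337, -3.123, -0.0]
ft_force: [-0.4, -0.2, -1.1]
width: 38.6
grasp_force: 0.0
t: 24.3
ee_pos: [627.3, 97.9, 165.2]
orientation: [-0.337, 3.122, 0.0]
ft_force: [-0.3, -0.3, 0.2]
width: 39.2
grasp_force: 0.0
[243 129]
```

View pics/w9.png

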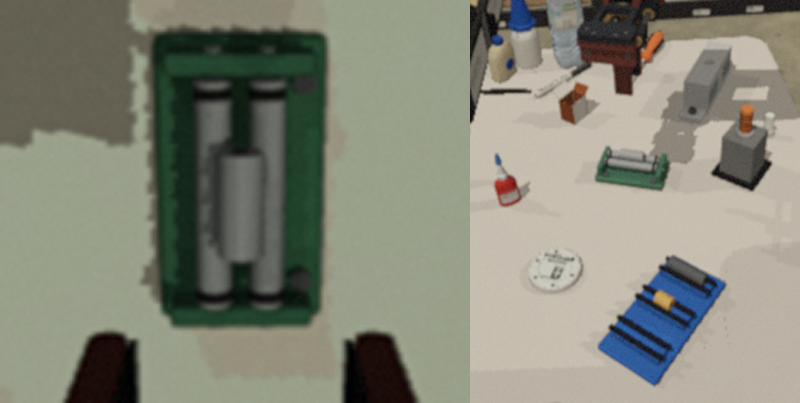

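The wrist view shows the pin lying between both rollers at about (241, 207), close to midway between the roller bands. The scene view shows the rod home in its stand, and the other two pins and the bystanders where they were.

```bash
python3 -c "
from workcell import ctrl
print(ctrl.close_job())"
```

```text
the job is handed in; nothing more can be done
None
```

The rod touched the hole's floor at about 35 mm and is back in its stand, the medium (35 mm) pin lies about midway on the roller bed, and the job was handed in at about 24 s; no verdict came back.

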